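# Raise the hold-down arm and slide the book in

## Task

With the fingers only, gripping and lifting nothing, gently push the stand's counterweighted hold-down arm up by its crossbar past its balance point, so that it stays raised by itself. Then push the book lying on the board to the right, straight along the board under the raised arm, until its short end sits square against the wooden stop. Leave the weight, the tin and the pot beside it where they are.

Things in the scene. Friction and masses are not known exactly. Their poses are not given: they have to be found in the camera images.
- stand: Fixed stand: plywood board on the table with a steel hinge bracket behind. Origin at table height below the arm's pad when down; x from crossbar to hinge (away from the robot), y left along the board, z up. Board x -65 to 65, y -80 to 290, top z 12 mm. Bracket cheeks at x 102 to 138, 42 mm wide over both, 148 high, on a foot plate x 65 to 175, 110 wide, 12 thick.
- stop_face (a point): Middle of the face, towards the book, of the wooden stop fixed on the board's right end: stand x 0, y -51, z 27 mm. The stop is 110 mm long along x, 18 thick, its top at z 42.
- hinge_mid (a point): Middle of the hinge axis, fixed: stand x 120, y 0, z 130 mm; the axis lies along the stand's y.
- holddown (a joint): Angle of the hold-down arm: 0 = down (level, pad 12 mm above the board, barring the book's way); grows as the crossbar rises; upper stop 1.5 rad (nearly upright). Balance point about 0.84 rad: below it the arm falls back down, past 0.9 it goes on by itself to the upper stop within 3 s and stays. Damped hinge; the crossbar needs 2 to 5 N.
- crossbar_mid (a point): Middle of the round steel crossbar at the arm's free end: 16 mm diameter, 110 long along the stand's y, 200 from the hinge axis. Down, it is level at z 130, at stand x -80, just in front of the board with free space beneath; shut fingers tilted forward 25 degrees or more fit under it and follow its arc. The arm is a bar 18 wide, 14 thick; the counterweight, 50 mm diameter, is behind the hinge.
- pad_under (a point): Centre of the underside of the round rubber pad (44 mm diameter), 120 mm from the hinge axis, on a 12 mm stem hanging below the arm; moves with the arm. With the arm raised it sticks out towards the robot, at about stand x 5, y 0, z 257 mm: keep hand and fingers clear of it.
- book: Loose brown book without front cover, 162 x 114 x 34 mm, flat on the left part of the board, long side roughly along it; its thin bottom board juts 3 mm past the pages. 0.25 to 0.55 kg. Origin: centre of its underside; x along the 162 mm, y along the 114, z up. Home: short end on the stop, origin near x 0, y 30, z 12 mm in the stand's frame.
- knob_weight: Bystander: pale turned weight with a knob, 52 mm diameter, 46 high, loose; origin at the centre of its underside.
- wax_tin: Bystander: flat round yellow-lidded tin, 66 mm diameter, 22 high, loose; origin at the centre of its underside.
- pot: Bystander: small white paste pot, 65 mm wide, 44 high, loose; origin at the centre of its underside.
Mind the look-alikes: they are no part of the job. There is more than one size of the book; the job needs the larger.

How it is judged:
By the outcome, as a careful person would: the job done as asked, in the order asked, and still so for the second after the job is handed in, with the robot touching nothing.
It also fails if it takes over 56 s, if anything falls off the work surface, if the arm or the gripper's body presses on something with over 40 N, if the wrist force passes 120 N, or if a joint passes its speed limit or range.

## Robot

A 7-joint arm with a two-finger parallel gripper is mounted at the origin on the work surface; the furniture and walls round the work are solid. World frame = base frame: x ahead of the robot, y to its left, z up, the work surface at z = 0. Lengths are in m, angles in rad, forces in N, time in s.
With the tool pointing down it reaches from about 0.35 to 0.9 m from the base axis. Payload 8.1 kg.
Tool frame: the origin (TCP) lies at the very end of the fingers, on their centre line; the grasp point (between the pads) lies 19 mm behind it; y points along the fingers, x is the direction in which the jaws open and shut, and the axes are right-handed (so a half turn about y gives the same grasp; the last joint's range is limited). The gripper opens to 92 mm and grips with 3 to 60 N. Pads are 19 mm wide; open, the fingers measure 130 mm over their backs; the gripper's body (75 mm by 190 mm) begins 47 mm behind the grasp point.
Start: joints at [-1.23, 0.434, 0.025, 1.573, -0.012, 1.134, -0.075], TCP at [0.268, 0.564, 0.227] pointing down, gripper open.
Joint ranges: [-2.62, 2.62], [-0.44, 2.09], [-1.27, 1.32], [0.08, 2.57], [-1.32, 4.46], [0.12, 2], [-2.74, 2.74]. Speed limits (rad/s): [2.22, 2.22, 3.01, 3.01, 3.14, 3.14, 3.14].

## Interface

Orientations are given as a rotation vector (axis times angle).
In Python, from cell import arm, imaging gives the robot as it stands. The module is installed in compiled form; this text tells all that it offers.
- The arm moves only by the tool send_rows, never from a script. Its argument "steps" is a list of rows, each a list of 5 numbers: the opening, from 0 (shut) to 1 (fully open), then the shift along the tool's x, y, z in cm, then the turn about the tool's y in rad. In form: [[jaw, x, y, z, roll], ...]. A call has 1 to 20 rows; each row is the pose to reach, as a shift and turn from the pose commanded when the call began, along the tool's axes at that moment; what a row does not reach only later rows make up. A row lasts 1/8 s, in which the tool goes at most 62.5 mm and 10.7 degrees, less where a joint would pass 70% of its speed; a pose out of reach is approached as far as the arm can. A call with a gripper value outside its range is refused whole. The fingers move at their own pace and stop on an object; "squeeze" is the grip in N (left out, the last holds). Time passes only in rows, so rows that repeat a pose let the fingers close. It gives the time, the measured TCP pose, the force and the opening at its end, in the units of the state.
- arm.observe(): the state, without advancing time (a new reading comes with each control period).
- imaging.get_image(name): name is "side" or "top" or "wrist"; returns the picture (400x640x3 uint8, blue, green, red); there is no depth.
- imaging.camera_params(name): a dict with "camera_matrix" (3x3 intrinsics, pixels), "distortion" ([k1, k2, p1, p2, k3] as OpenCV has them; the pictures are not rectified), "position" and "orientation" of the camera in the world; the wrist camera has in their place "mount" (4x4, takes a point from camera to tool coordinates, whose origin is the TCP and whose axes are the tool frame's). Camera axes: x right, y down, z forward; pixel columns grow to the right and rows downward; lengths in m; the calibration is good to about 2 mm. A picture is of the moment at which its call begins: read the wrist's pose just before it. camera_params takes no time and is no camera call.
- arm.sign_off(): hands the job in, once; it reports no verdict.
The state is a dict: "clock": time; "joints": joint angles; "dq": joint speeds; "joint_efforts": joint torques, N m; "position": TCP position; "ee_rot": TCP orientation; "force": force on the tool from outside, world axes, zero at the start; "ft_torque": the same for the moment, N m; "width": opening from 0.0 (shut) to 1.0 (fully open).
Only numpy, scipy, OpenCV 4.12 (cv2) and the standard library are available. Lean on these libraries where they do the work, as an engineer would, in place of code of your own. Each camera call takes 0.05 s, during which the arm holds its last target.

## Working session

There is one attempt and no reset: what is moved stays moved. The work goes in short steps, Python scripts to look and compute and a tool call to move; the robot and the scene stay as the last step left them, time stands still between calls to the robot, and variables do not carry over. Pictures are saved under pics/ and viewed, and the job is handed in when it is done.

Besides the shell and the picture viewer there is one more tool, called after "Call:" by a JSON object that holds its "op" and its "data". send_rows: Moves the arm, as the interface text tells. Its arguments: {"type":"object","properties":{"steps":{"type":"array","items":{"type":"array","items":{"type":"number"}}},"squeeze":{"type":"number"}},"required":["steps"]}

```bash
mkdir -p pics
python3 - <<'E'
from cell import arm, imaging
import cv2, json
s=arm.observe(); print(s)
for n in ["side","top","wrist"]:
    cv2.imwrite(f"pics/{n}0.png",imaging.get_image(n)); print(n,imaging.camera_params(n))
E
```

```text
{'clock': 0.0, 'joints': array([-1.22962461,  0.43523305,  0.02493733,  1.5741131 , -0.01160032,
        1.1339892 , -0.0750969 ]), 'dq': array([-0.00053175,  0.00140247,  0.00050311,  0.00037388,  0.00114395,
       -0.00173494, -0.00299005]), 'joint_efforts': array([-8.84709225e-04, -6.67859602e+01,  9.84472521e-01, -3.14460576e+01,
       -6.04078872e-02,  4.29667148e-02,  1.55478315e-04]), 'position': array([0.26815337, 0.56397598, 0.22593211]), 'ee_rot': array([-1.38804805, -0.87546322,  0.87755886]), 'force': array([-0.18903086, -0.16510041,  0.12229164]), 'ft_torque': array([-0.0121308 , -0.00816929, -0.00203302]), 'width': 1.0029693892517664}
side {'camera_matrix': array([[426.09655112,   0.        , 319.17374422],
       [  0.        , 426.09655112, 201.30347374],
       [  0.        ,   0.        ,   1.        ]]), 'distortion': array([-0.11555509,  0.        ,  0.        ,  0.        ,  0.        ]), 'position': array([ 0.2973256 , -0.90671344,  0.78382528]), 'orientation': array([-2.20264346,  0.27292908, -0.13811408])}
top {'camera_matrix': array([[515.15108832,   0.    
[... 248 characters left out ...]
202,  1.63578063]), 'orientation': array([-2.17837866,  2.15456535, -0.10676854])}
wrist {'camera_matrix': array([[298.98528125,   0.        , 325.22382717],
       [  0.        , 298.98528125, 199.0871693 ],
       [  0.        ,   0.        ,   1.        ]]), 'distortion': array([-0.04677812,  0.        ,  0.        ,  0.        ,  0.        ]), 'mount': array([[ 9.99998921e-01, -1.02141828e-03,  1.05549563e-03,
         1.99008041e-04],
       [-1.31899714e-03, -3.08317442e-01,  9.51282616e-01,
        -1.58841296e-01],
       [-6.46229739e-04, -9.51282982e-01, -3.08318457e-01,
         8.37452130e-02],
       [ 0.00000000e+00,  0.00000000e+00,  0.00000000e+00,
         1.00000000e+00]])}
```

View pics/side0.png

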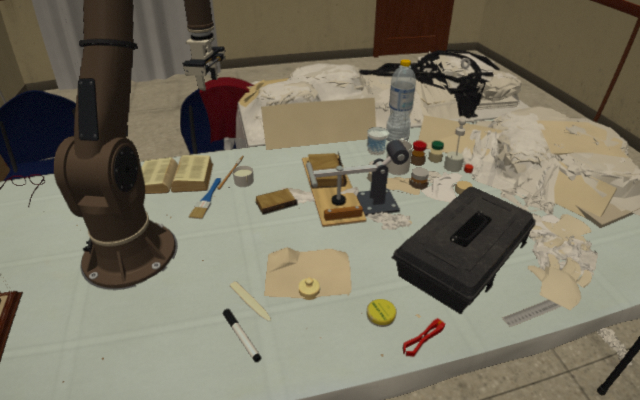

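View pics/top0.png

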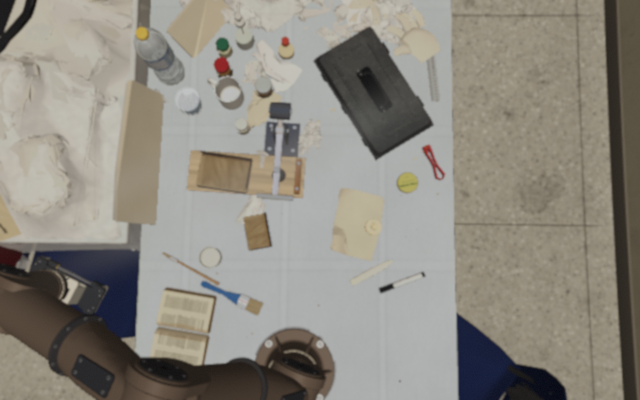

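View pics/wrist0.png

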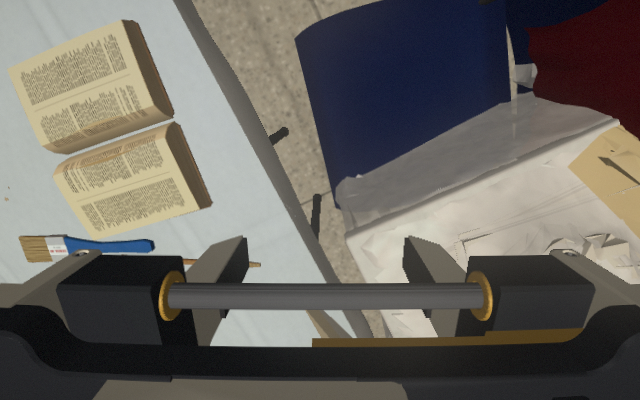

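Candidates for the book in the top view: the brown book on the board (223,171), the small brown book on the table (257,231), and the open books (183,312) and (180,348). By the description it is the one on the board. I'll check it in a close crop.

Run:
```python
import cv2
a=cv2.imread("pics/top0.png")[90:290,170:330]
cv2.imwrite("pics/topc.png",cv2.resize(a[:130],None,fx=5,fy=4.6,interpolation=cv2.INTER_CUBIC)[:600])
a=cv2.imread("pics/side0.png")[130:250,240:420]
cv2.imwrite("pics/sidec.png",cv2.resize(a,None,fx=4.4,fy=4.4,interpolation=cv2.INTER_CUBIC))
```

```text
(no output)
```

View pics/topc.png

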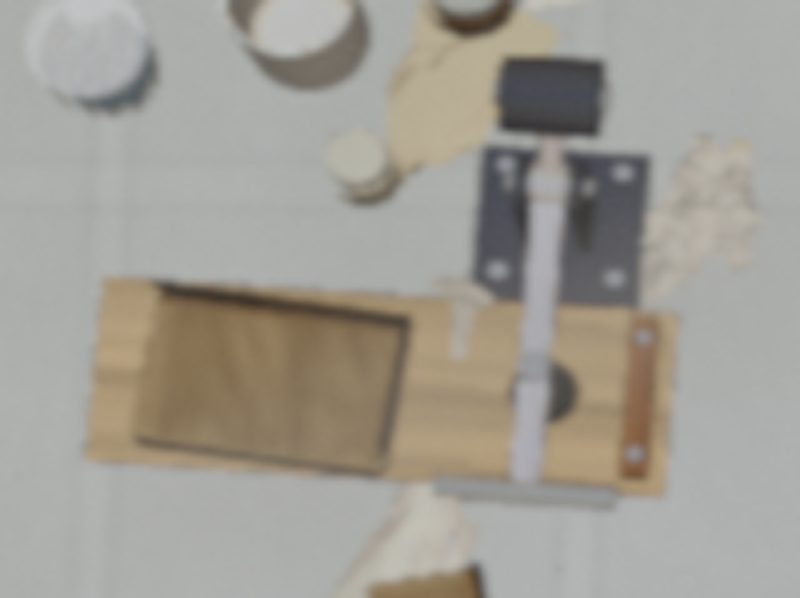

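View pics/sidec.png

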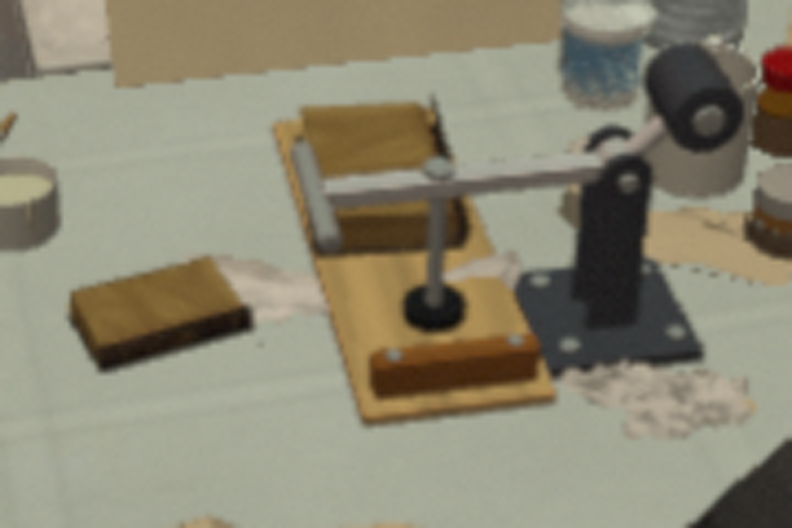

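```bash
cat > h.py <<'E'
import numpy as np, cv2
from scipy.optimize import least_squares
from scipy.spatial.transform import Rotation as R
from cell import arm, imaging
def cam(n,st=None):
    p=imaging.camera_params(n)
    if n=="wrist":
        st=st or arm.observe(); T=np.eye(4);T[:3,:3]=R.from_rotvec(st['ee_rot']).as_matrix();T[:3,3]=st['position']
        M=T@p['mount']; Rc,t=M[:3,:3],M[:3,3]
    else: Rc,t=R.from_rotvec(p['orientation']).as_matrix(),p['position']
    return p['camera_matrix'],p['distortion'],Rc,t
def proj(c,P):
    K,d,Rc,t=c
    return cv2.projectPoints(np.asarray(P,float).reshape(-1,3),cv2.Rodrigues(Rc.T)[0],-Rc.T@t,K,d)[0].reshape(-1,2)
def ray(c,px,z):
    K,d,Rc,t=c
    u=cv2.undistortPoints(np.asarray(px,float).reshape(-1,1,2),K,d).reshape(-1,2)
    v=np.c_[u,np.ones(len(u))]@Rc.T
    return t+v*((z-t[2])/v[:,2])[:,None]
def pose(q,P):
    P=np.asarray(P,float);c,s=np.cos(q[2]),np.sin(q[2])
    return np.c_[q[0]+c*P[:,0]-s*P[:,1],q[1]+s*P[:,0]+c*P[:,1],P[:,2]]
E
python3 - <<'E'
from h import *
T=cam("top");S=cam("side")
f=lambda a:np.array(a,float)/[5,4.6]+[170,90]
g=lambda a:np.array(a,float)/4.4+[240,130]
mm=1e-3
Pt=np.array([[65,290,12],[65,-80,12],[-65,-80,12],[-65,290,12],[55,-51,42],[55,-69,42],[-55,-69,42],[-55,-51,42],[-80,55,132],[-80,-55,132]])*mm
pt=f([[105,278],[677,312],[665,495],[87,460],[628,313],[658,316],[645,478],[618,478],[435,487],[615,500]])
Ps=np.array([[-65,290,12],[-65,-80,12],[65,-80,12],[-80,55,132],[-80,-55,132]])*mm
ps=g([[275,125],[365,420],[553,400],[300,145],[328,245]])
r=lambda q:np.r_[(proj(T,pose(q,Pt))-pt).ravel(),.7*(proj(S,pose(q,Ps))-ps).ravel()]
q=least_squares(r,[.7,.1,0],loss='soft_l1').x
print("stand",q.round(4));e=r(q);print(e[:20].reshape(-1,2).round(1).tolist(),e[20:].reshape(-1,2).round(1).tolist())
# book
b=ray(T,f([[160,293],[409,322],[383,472],[137,440]]),.046);print(b.round(3))
c,s=np.cos(q[2]),np.sin(q[2])
w=(b[:,:2]-q[:2])@np.array([[c,-s],[s,c]]);print("book in stand mm",(w*1e3).round(0).tolist())
for n,px in dict(pot=[210,257],tin=[407,183],knob=[373,227],small=[257,231]).items(): print(n,ray(T,[px],.03).round(3))
for n,P in dict(crossbar=[-80,0,130],hinge=[120,0,130],stop=[0,-51,27],home=[0,30,12]).items(): print(n,pose(q,np.array([P])*mm).round(4))
st=arm.observe();print(R.from_rotvec(st['ee_rot']).as_matrix().round(3))
E
```

```text
stand [ 0.5965  0.0568 -0.0569]
[[-0.6, -0.6], [0.5, -0.2], [0.1, 0.3], [-0.7, 0.1], [0.8, 0.3], [0.5, 0.0], [0.7, -0.4], [0.3, -0.8], [-0.7, -0.4], [0.7, -0.7]] [[-1.5, -0.6], [-1.5, -0.6], [-0.2, -1.3], [-0.9, 0.5], [-0.6, -0.4]]
[[0.659 0.298 0.046]
 [0.641 0.142 0.046]
 [0.538 0.156 0.046]
 [0.558 0.309 0.046]]
book in stand mm [[49.0, 244.0], [40.0, 88.0], [-64.0, 96.0], [-53.0, 250.0]]
pot [[0.338 0.266 0.03 ]]
tin [[ 0.576 -0.345  0.03 ]]
knob [[ 0.436 -0.238  0.03 ]]
small [[0.42  0.123 0.03 ]]
crossbar [[0.5167 0.0613 0.13  ]]
hinge [[0.7163 0.05   0.13  ]]
stop [[0.5936 0.0059 0.027 ]]
home [[0.5982 0.0867 0.012 ]]
[[ 0.429 -0.    -0.903]
 [ 0.903 -0.001  0.429]
 [-0.001 -1.    -0.   ]]
```

Call:
{"op": "send_rows", "data": {"steps": [[0,-4,0,-4,-0.1],[0,-8,0,-9,-0.2],[0,-13,0,-14,-0.3],[0,-17,0,-19,-0.386],[0,-21,0,-24,-0.386],[0,-25,0,-29,-0.386],[0,-30,0,-34,-0.386],[0,-34,0,-38.3,-0.386],[0,-34,0,-38.3,-0.386],[0,-34,0,-38.3,-0.386]]}}

```text
clock: 1.4
position: [0.4685, 0.0913, 0.2266]
ee_rot: [-1.238, -1.164, 1.164]
force: [-0.2, 0.6, -0.5]
width: 0.01
```

Run:
```python
from h import *
st=arm.observe()
cv2.imwrite("pics/w1.png",imaging.get_image("wrist"))
im=imaging.get_image("side");cv2.imwrite("pics/s1.png",cv2.resize(im[80:260,200:440],None,fx=3.3,fy=3.3,interpolation=cv2.INTER_CUBIC))
print(R.from_rotvec(st['ee_rot']).as_matrix().round(3))
```

```text
[[ 0.061 -0.    -0.998]
 [ 0.998 -0.     0.061]
 [-0.    -1.     0.   ]]
```

View pics/w1.png

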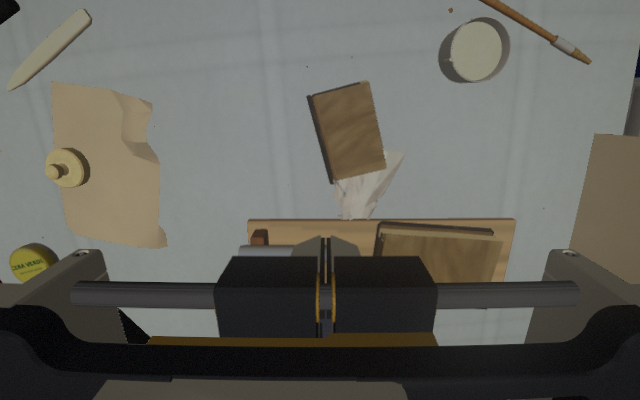

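View pics/s1.png

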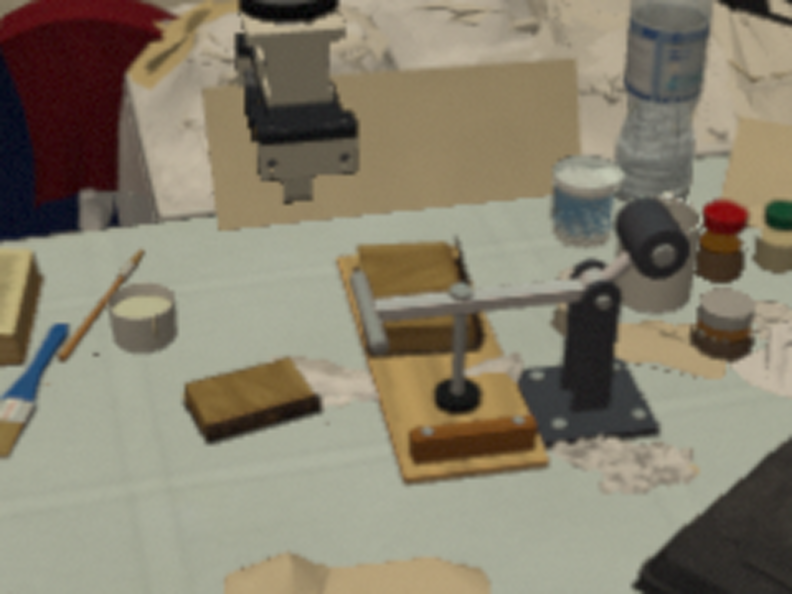

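The wrist view shows the book with its pages on the board at (440,255). The small look-alike is at (350,130) and the pot at (475,50). The side crop shows the shut fingers at (298,195), in front of the crossbar at (368,310). The moves can't tilt the hand. So I'll press the fingertips lightly on the front of the crossbar and rub it upward until the horizontal push gains leverage.

Call:
{"op": "send_rows", "data": {"steps": [[0,0.5,4,0,0],[0,1,8,0,0],[0,1,11.9,0,0],[0,1,11.9,-1,0],[0,1,11.9,-2,0],[0,1,11.9,-2.5,0],[0,1,11.9,-2.8,0],[0,1,11.9,-3.0,0]]}}

```text
clock: 2.5
position: [0.4991, 0.1012, 0.1083]
ee_rot: [-1.236, -1.167, 1.166]
force: [-0.4, 0.0, 0.0]
width: 0.005
```

Call:
{"op": "send_rows", "data": {"steps": [[0,0,0,-0.2,0],[0,0,0,-0.4,0],[0,0,0,-0.6,0],[0,0,0,-0.6,0]]}}

```text
clock: 3.0
position: [0.5027, 0.1009, 0.1074]
ee_rot: [-1.233, -1.164, 1.169]
force: [-7.6, 1.0, 6.1]
width: 0.005
```

Call:
{"op": "send_rows", "data": {"steps": [[0,0,-0.3,-0.2,0],[0,0,-0.7,-0.3,0],[0,0,-1.1,-0.4,0],[0,0,-1.5,-0.4,0],[0,0,-2.0,-0.5,0],[0,0,-2.0,-0.5,0]]}}

```text
clock: 3.75
position: [0.5034, 0.1008, 0.1257]
ee_rot: [-1.227, -1.158, 1.174]
force: [-16.3, 3.0, -0.2]
width: 0.005
```

```bash
cat > snap.py <<'E'
import sys
from h import *
im=imaging.get_image("side");cv2.imwrite(sys.argv[1],cv2.resize(im[80:260,240:440],None,fx=3.3,fy=3.3,interpolation=cv2.INTER_CUBIC))
s=arm.observe();print(s['clock'],s['position'].round(4),s['force'].round(1))
E
python3 snap.py pics/s2.png
```

```text
3.8 [0.5034 0.1008 0.1256] [-16.1   2.6   0.3]
```

View pics/s2.png

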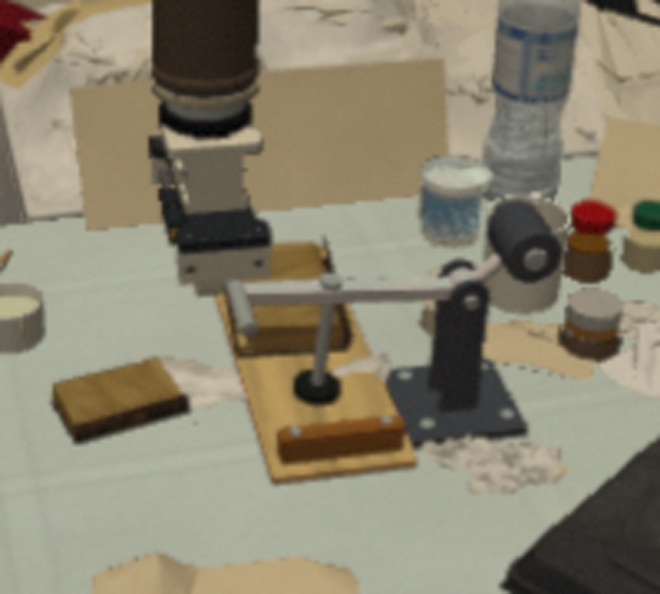

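Run:
```python
from h import *
S=cam("side");q=[.5965,.0568,-.0569]
for th in [0,.03,.06,.1,.15]:
    c,s=np.cos(th),np.sin(th)
    f=lambda a,d,y:[.12-a*c-d*s,y,.13+a*s-d*c]
    P=pose(q,[f(.2,0,-.055),f(.12,.106,0),f(.2,0,0.055)])
    print(th,((proj(S,P)-[240,80])*3.3).round(0).tolist(),P[0].round(3))
```

```text
0 [[243.0, 349.0], [321.0, 402.0], [221.0, 278.0]] [0.514 0.006 0.13 ]
0.03 [[243.0, 343.0], [317.0, 399.0], [221.0, 272.0]] [0.514 0.006 0.136]
0.06 [[243.0, 337.0], [314.0, 396.0], [221.0, 266.0]] [0.514 0.006 0.142]
0.1 [[244.0, 328.0], [310.0, 392.0], [221.0, 258.0]] [0.514 0.006 0.15 ]
0.15 [[246.0, 318.0], [305.0, 386.0], [223.0, 248.0]] [0.516 0.006 0.16 ]
```

Call:
{"op": "send_rows", "data": {"steps": [[0,0,-0.8,-0.1,0],[0,0,-1.6,-0.2,0],[0,0,-2.4,-0.35,0],[0,0,-3.3,-0.55,0],[0,0,-3.3,-0.55,0]]}}

```text
clock: 4.42
position: [0.5089, 0.1005, 0.1591]
ee_rot: [-1.227, -1.158, 1.174]
force: [-18.5, 2.4, 3.3]
width: 0.006
```

```bash
python3 snap.py pics/s3.png
```

```text
4.475 [0.5088 0.1005 0.1589] [-18.9   2.3   2.2]
```

View pics/s3.png

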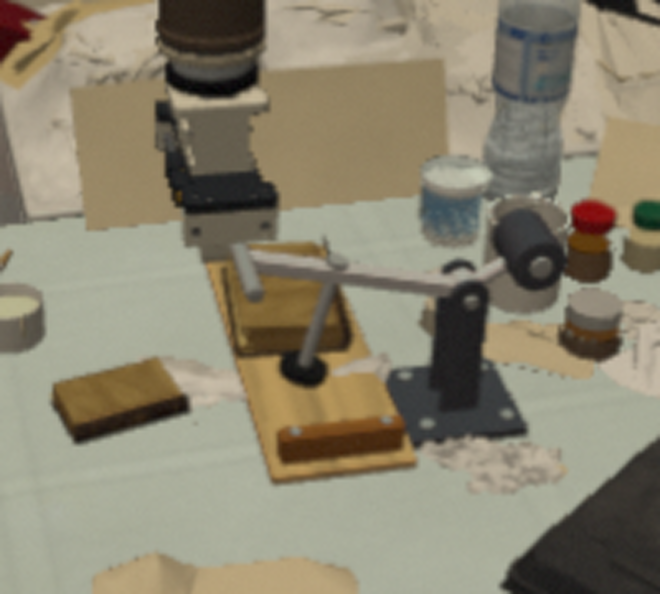

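Call:
{"op": "send_rows", "data": {"steps": [[0,0,-1.0,-0.25,0],[0,0,-1.9,-0.55,0],[0,0,-2.8,-0.9,0],[0,0,-3.7,-1.3,0],[0,0,-4.6,-1.75,0],[0,0,-5.5,-2.2,0],[0,0,-6.3,-2.75,0],[0,0,-6.3,-2.75,0]]}}

```text
clock: 5.48
position: [0.5364, 0.0989, 0.2233]
ee_rot: [-1.227, -1.158, 1.174]
force: [-26.4, 0.1, 15.7]
width: 0.006
```

```bash
python3 snap.py pics/s4.png
```

```text
5.525 [0.5363 0.099  0.223 ] [-25.3  -0.2  15.9]
```

View pics/s4.png

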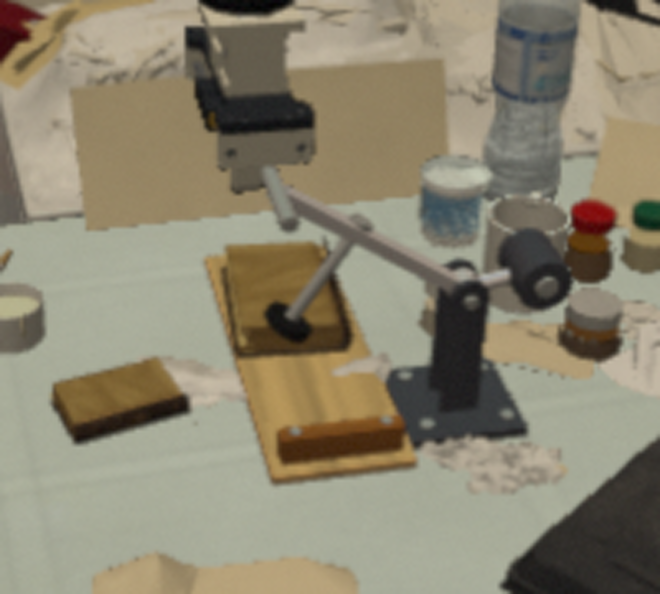

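Call:
{"op": "send_rows", "data": {"steps": [[0,0,-0.7,0.1,0],[0,0,-1.2,-0.3,0],[0,0,-1.9,-0.9,0],[0,0,-2.6,-1.55,0],[0,0,-3.35,-2.25,0],[0,0,-4.0,-3.0,0],[0,0,-4.7,-3.75,0],[0,0,-5.3,-4.55,0],[0,0,-5.8,-5.4,0],[0,0,-5.8,-5.4,0]]}}

```text
clock: 6.78
position: [0.5976, 0.0952, 0.2818]
ee_rot: [-1.237, -1.167, 1.166]
force: [0.4, -0.8, 0.3]
width: 0.004
```

```bash
python3 snap.py pics/s5.png
```

```text
6.825 [0.597  0.0953 0.2815] [ 0.2 -0.2 -0.3]
```

View pics/s5.png

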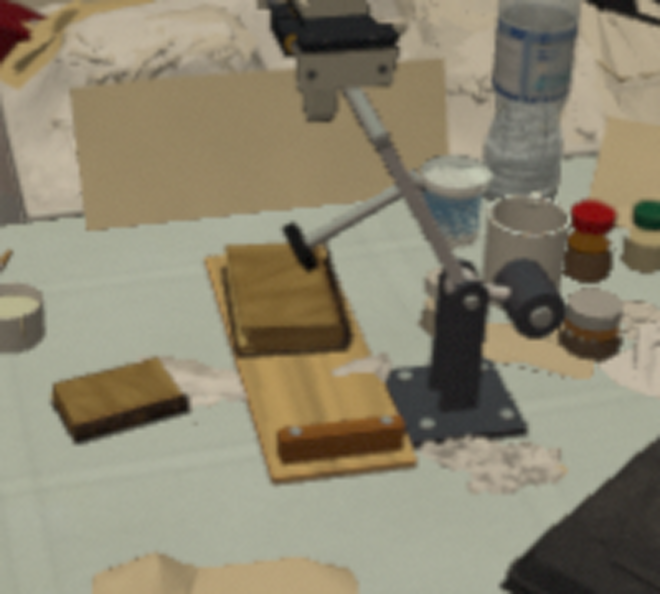

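The side crop shows the arm swinging up on its own, with the pad at (300,243) and the crossbar at (365,115). The force is near zero. Next I'll retreat left and check how tall the cardboard on the left is.

Run:
```python
from h import *
T=cam("top");S=cam("side")
for a,b in [((157,223),(265,148)),((115,220),(265,105)),((163,86),(378,140)),((132,82),(375,97))]:
    r=lambda P:np.r_[proj(T,[P])[0]-a,proj(S,[P])[0]-b]
    s=least_squares(r,[.6,.4,.1]);print(s.x.round(3),s.fun.round(1))
```

```text
[0.44  0.438 0.017] [-0.1  0.8  0.9 -0.1]
[0.448 0.52  0.146] [ 0.2 -2.  -2.5  0.3]
[ 0.886  0.447 -0.013] [-0.7  2.3  2.8 -0.4]
[0.857 0.488 0.148] [ 0.5 -1.6 -2.1  0.3]
```

Call:
{"op": "send_rows", "data": {"steps": [[0,4,-1,0.5,0],[0,9,-2,0.5,0],[0,14,-2,0.5,0.15],[0,19,-2,0.5,0.3],[0,24,-2,0,0.45],[0,26,-2,0,0.6],[0,26,-2,0,0.75],[0,26,-2,0,0.9]]}}

```text
clock: 7.82
position: [0.6112, 0.3555, 0.301]
ee_rot: [-1.518, -0.476, 0.478]
force: [-0.3, -0.3, -0.0]
width: 0.008
```

Call:
{"op": "send_rows", "data": {"steps": [[0.6,0,0,0,0.18],[0.6,0,0,0,0.36],[0.6,0,0,0,0.54],[0.6,0,0,0,0.671],[0.6,0,0,0,0.671],[0.6,0,0,0,0.671]]}}

```text
clock: 8.57
position: [0.6115, 0.3551, 0.3015]
ee_rot: [-1.571, 0.043, -0.043]
force: [-0.2, 0.1, -0.1]
width: 0.583
```

Run:
```python
from h import *
s=arm.observe();print(s['clock'],s['position'].round(4),s['width']);M=R.from_rotvec(s['ee_rot']).as_matrix();print(M.round(4),np.arctan2(M[1,0],M[0,0]))
cv2.imwrite("pics/w6.png",imaging.get_image("wrist"));cv2.imwrite("pics/s6.png",imaging.get_image("side"))
im=imaging.get_image("top");cv2.imwrite("pics/t6.png",cv2.resize(im[90:220,170:330],None,fx=5,fy=4.6,interpolation=cv2.INTER_CUBIC))
```

```text
8.575 [0.6115 0.3551 0.3015] 0.5831119365905697
[[ 9.985e-01 -2.000e-04  5.510e-02]
 [-5.510e-02 -2.000e-04  9.985e-01]
 [-2.000e-04 -1.000e+00 -2.000e-04]] -0.05508407675968702
```

View pics/w6.png

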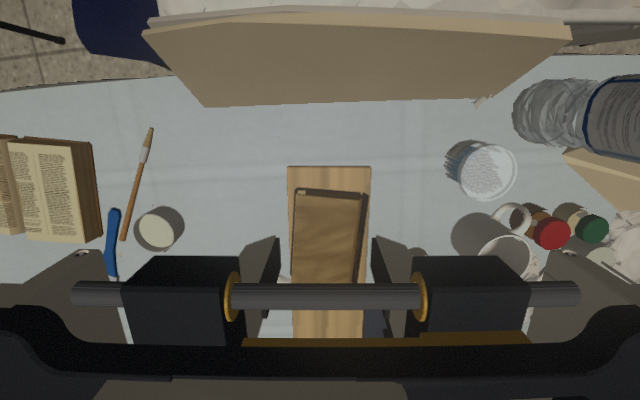

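View pics/t6.png

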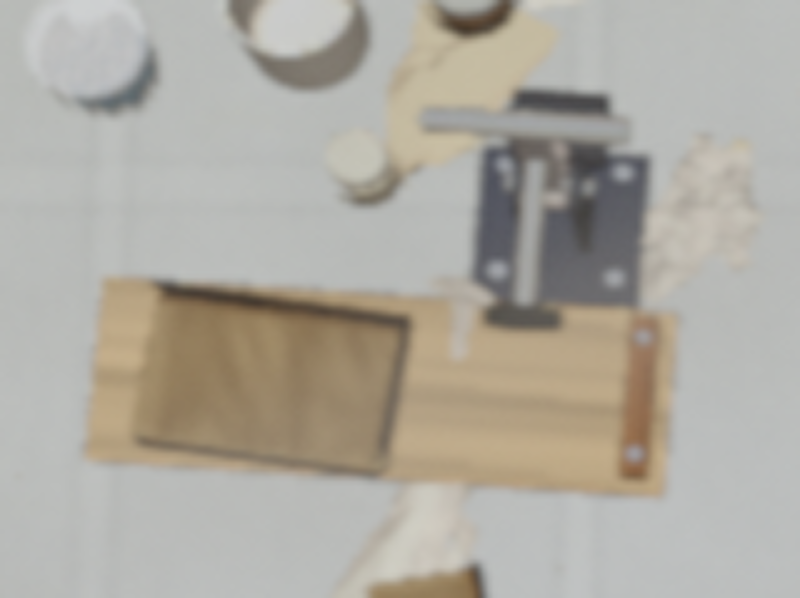

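View pics/s6.png

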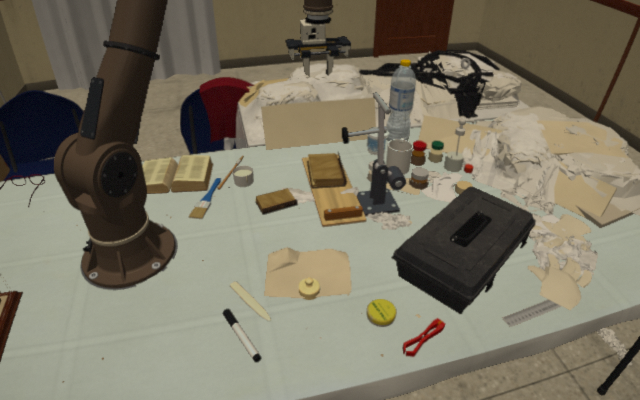

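The arm stands upright in both views (top crop: crossbar (525,123), pad (520,317)). The wrist view shows the board's left end at (288–370,167) and the book's left end at (297–367,192). A crop will give me the pose.

Run:
```python
import cv2
a=cv2.imread("pics/w6.png")[155:290,270:390];cv2.imwrite("pics/w6c.png",cv2.resize(a,None,fx=4.4,fy=4.4,interpolation=cv2.INTER_CUBIC))
```

```text
(no output)
```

View pics/w6c.png

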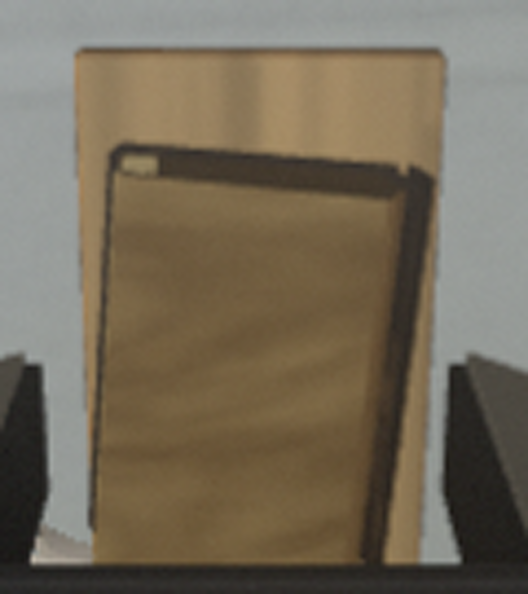

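Run:
```python
from h import *
W=cam("wrist");q=np.array([.5965,.0568,-.0569]);c,s=np.cos(q[2]),np.sin(q[2])
A=np.array([[c,-s],[s,c]])
st=lambda px,z:((ray(W,np.array(px)/4.4+[270,155],z)[:,:2]-q[:2])@A*1e3).round(1).tolist()
print("board corners",st([[77,50],[444,52]],.012))
print("book bottom cover L,R corners",st([[113,145],[433,172]],.014), "R edge low",st([[383,562]],.014))
print("top face",st([[118,172],[395,197]],.046),"L edge", st([[97,530]],.046))
```

```text
board corners [[-58.9, 290.4], [68.3, 289.6]]
book bottom cover L,R corners [[-47.3, 256.7], [66.0, 246.7]] R edge low [[53.6, 86.2]]
top face [[-42.6, 256.5], [49.0, 247.8]] L edge [[-54.4, 121.0]]
```

Call:
{"op": "send_rows", "data": {"steps": [[0.6,0.2,5,-0.7,-0.002],[0.6,0.4,10,-1.4,-0.002],[0.6,0.4,15,-1.4,0.002],[0.6,0.4,20,-1.4,0.002],[0.6,0.4,24,-1.4,0.002],[0.6,0.4,27,-1.4,0.002],[0.6,0.4,28.0,-1.4,0.002],[0.6,0.4,28.0,-1.4,0.002]]}}

```text
clock: 9.72
position: [0.615, 0.3408, 0.0219]
ee_rot: [-1.57, 0.047, -0.047]
force: [0.9, 0.6, 1.0]
width: 0.603
```

Run:
```python
from h import *
s=arm.observe();print(s['clock'],s['position'].round(4),s['width'],s['force'].round(1))
cv2.imwrite("pics/w7.png",imaging.get_image("wrist"))
im=imaging.get_image("side");cv2.imwrite("pics/s7.png",cv2.resize(im[80:260,240:440],None,fx=3.3,fy=3.3,interpolation=cv2.INTER_CUBIC))
```

```text
9.725 [0.615  0.3408 0.0219] 0.6027076676603681 [0.9 0.6 1. ]
```

View pics/w7.png

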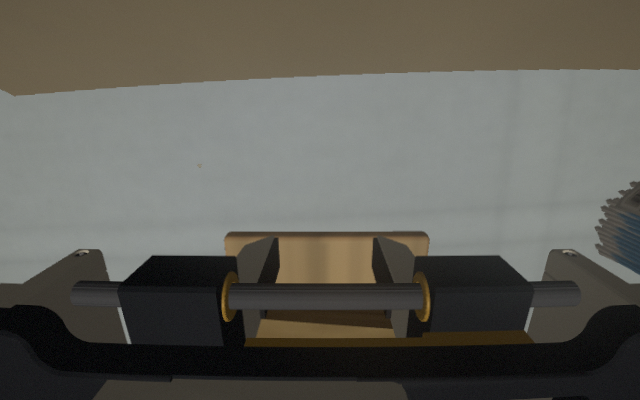

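View pics/s7.png

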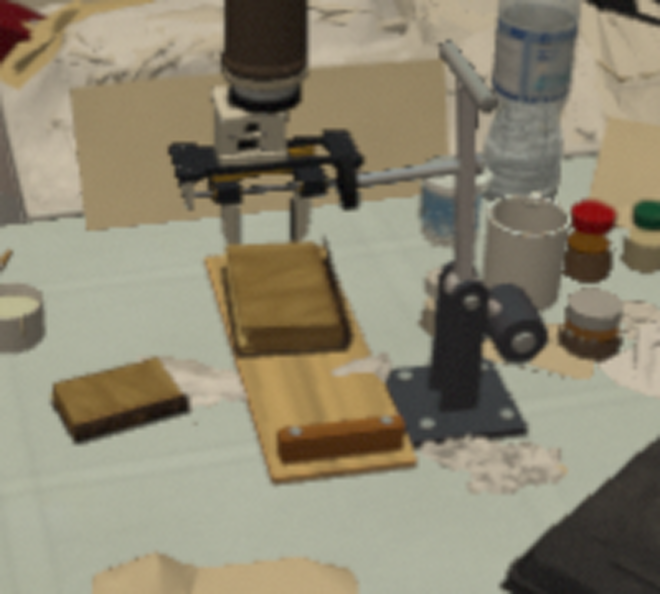

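Call:
{"op": "send_rows", "data": {"steps": [[0.6,0,0,-0.8,0],[0.6,0,0,-1.6,0],[0.6,0,0,-2.2,0],[0.6,0,0,-2.8,0],[0.6,0,0,-3.4,0],[0.6,0,0,-4.0,0],[0.6,0,0,-4.6,0],[0.6,0,0,-5.2,0],[0.6,0,0,-5.9,0],[0.6,0,0,-6.6,0],[0.6,0,0,-7.3,0],[0.6,0,0,-8.0,0],[0.6,0,0,-8.7,0],[0.6,0,0,-9.4,0],[0.6,0,0,-10,0]]}}

```text
clock: 11.7
position: [0.6093, 0.2418, 0.0223]
ee_rot: [-1.569, 0.046, -0.048]
force: [0.9, 5.5, 4.0]
width: 0.602
```

Run:
```python
from h import *
s=arm.observe();print(s['clock'],s['position'].round(4),s['width'],s['force'].round(1))
im=imaging.get_image("top");cv2.imwrite("pics/t8.png",cv2.resize(im[90:220,170:330],None,fx=5,fy=4.6,interpolation=cv2.INTER_CUBIC))
im=imaging.get_image("side");cv2.imwrite("pics/s8.png",cv2.resize(im[80:260,240:440],None,fx=3.3,fy=3.3,interpolation=cv2.INTER_CUBIC))
```

```text
11.7 [0.6093 0.2418 0.0223] 0.6020623106885714 [0.9 5.5 4. ]
```

View pics/t8.png

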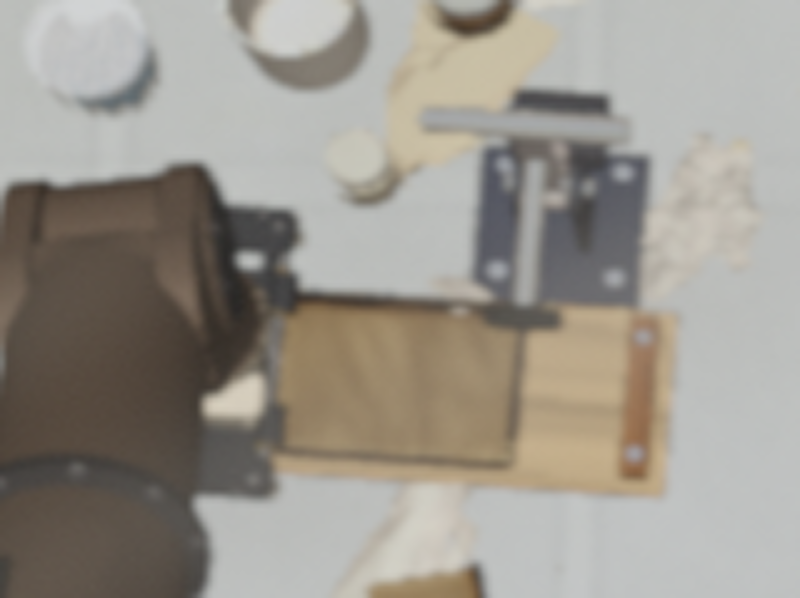

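View pics/s8.png

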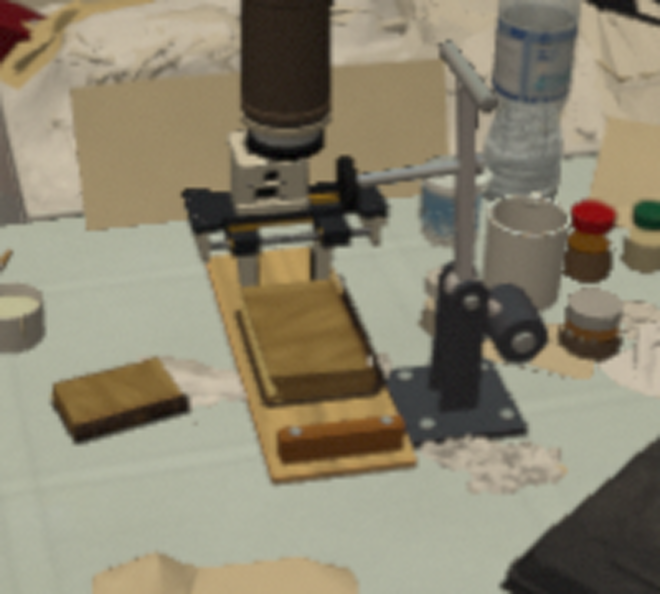

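Run:
```python
from h import *
T=cam("top");q=np.array([.5965,.0568,-.0569]);c,s=np.cos(q[2]),np.sin(q[2]);A=np.array([[c,-s],[s,c]])
st=lambda px,z:((ray(T,np.array(px)/[5,4.6]+[170,90],z)[:,:2]-q[:2])@A*1e3).round(1).tolist()
print(st([[285,303],[522,325],[510,465],[285,450]],.046), st([[300,294],[480,304],[285,455],[512,467]],.015))
```

```text
[[47.3, 165.9], [42.3, 16.9], [-53.8, 17.2], [-53.1, 157.5]] [[59.9, 162.3], [60.7, 47.2], [-52.9, 162.5], [-51.5, 18.3]]
```

Call:
{"op": "send_rows", "data": {"steps": [[0.6,0,0,-0.7,0],[0.6,0,0,-1.4,0],[0.6,0,0,-2.1,0],[0.6,0,0,-2.8,0],[0.6,0,0,-3.5,0],[0.6,0,0,-4.2,0],[0.6,0,0,-4.8,0],[0.6,0,0,-5.3,0],[0.6,0,0,-5.7,0],[0.6,0,0,-6.0,0],[0.6,0,0,-6.0,0]]}}

```text
clock: 13.18
position: [0.6055, 0.1815, 0.022]
ee_rot: [-1.57, 0.046, -0.047]
force: [-0.6, 3.9, 3.0]
width: 0.603
```

Call:
{"op": "send_rows", "data": {"steps": [[0.6,0,0,-0.2,0],[0.6,0,0,-0.4,0],[0.6,0,0,-0.6,0],[0.6,0,0,-0.6,0]]}}

```text
clock: 13.68
position: [0.6051, 0.1758, 0.022]
ee_rot: [-1.57, 0.046, -0.047]
force: [0.0, 4.9, 3.6]
width: 0.601
```

Call:
{"op": "send_rows", "data": {"steps": [[0.6,0,0,-0.2,0],[0.6,0,0,-0.4,0],[0.6,0,0,-0.4,0]]}}

```text
clock: 14.05
position: [0.6048, 0.1757, 0.022]
ee_rot: [-1.566, 0.044, -0.046]
force: [0.8, 14.6, 1.8]
width: 0.596
```

Run:
```python
from h import *
im=imaging.get_image("top");cv2.imwrite("pics/t9.png",cv2.resize(im[90:220,170:330],None,fx=5,fy=4.6,interpolation=cv2.INTER_CUBIC))
im=imaging.get_image("side");cv2.imwrite("pics/s9.png",cv2.resize(im[140:240,290:410],None,fx=6,fy=6,interpolation=cv2.INTER_CUBIC))
```

```text
(no output)
```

View pics/t9.png

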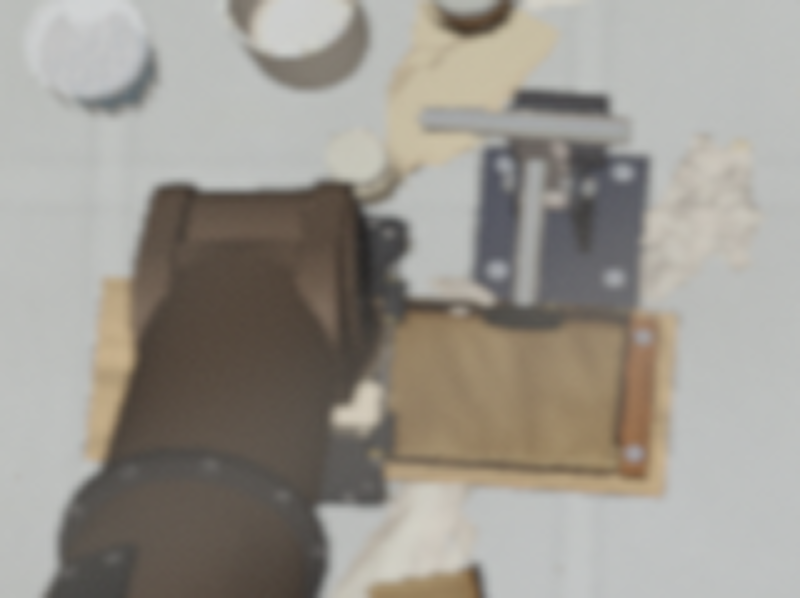

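View pics/s9.png

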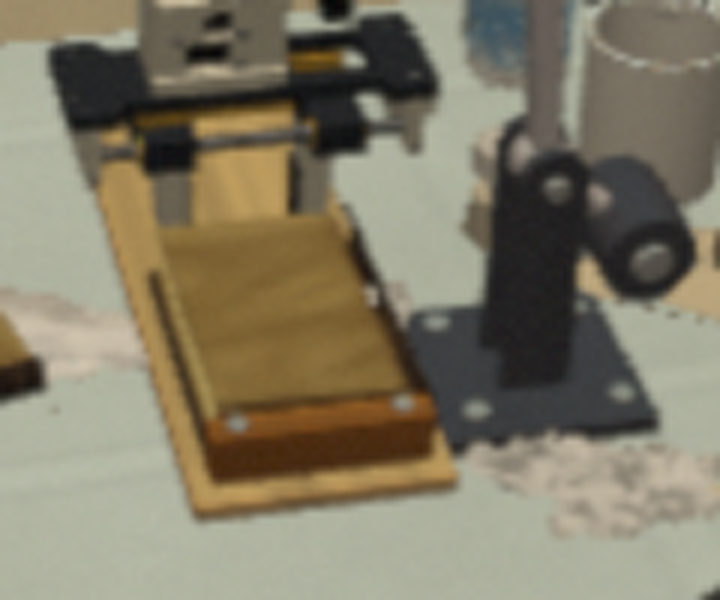

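The force rose from 5 to 14.6 N with no further travel, so the book is on the stop. The top view shows its right end along the stop at (625,320–475). I'll give it one slight firm press to seat it, then back off and up.

Call:
{"op": "send_rows", "data": {"steps": [[0.6,0,0,-0.2,0],[0.6,0,0,-0.3,0],[0.6,0,0,-0.3,0]]}}

```text
clock: 14.52
position: [0.6047, 0.1757, 0.0221]
ee_rot: [-1.563, 0.043, -0.045]
force: [1.1, 22.0, 1.5]
width: 0.6
```

Call:
{"op": "send_rows", "data": {"steps": [[0.6,0,0,0.3,0],[0.6,0,0,1,0],[0.6,0,0,3,0],[0.6,0,0,6,0],[0.6,0,0,10,0],[0.6,0,-4,13,0],[0.6,0,-9,14,0],[0.6,0,-14,15,0],[0.6,0,-19,16,0],[0.6,0,-24,17,0],[0.6,0,-24,17,0]]}}

```text
clock: 15.9
position: [0.6162, 0.3399, 0.266]
ee_rot: [-1.567, 0.042, -0.051]
force: [0.1, -0.2, -1.2]
width: 0.601
```

Run:
```python
from h import *
s=arm.observe();print(s['clock'],s['position'].round(4),s['force'].round(1))
im=imaging.get_image("top");cv2.imwrite("pics/t10r.png",im);cv2.imwrite("pics/t10.png",cv2.resize(im[90:220,170:330],None,fx=5,fy=4.6,interpolation=cv2.INTER_CUBIC))
im=imaging.get_image("side");cv2.imwrite("pics/s10f.png",im);cv2.imwrite("pics/s10.png",cv2.resize(im[140:240,290:410],None,fx=6,fy=6,interpolation=cv2.INTER_CUBIC))
```

```text
15.9 [0.6162 0.3399 0.266 ] [ 0.1 -0.2 -1.2]
```

View pics/t10.png

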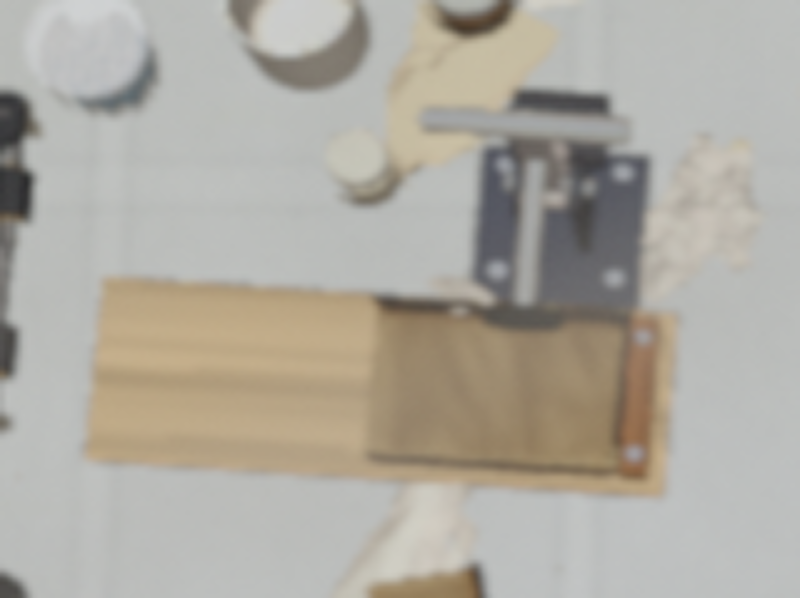

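View pics/s10.png

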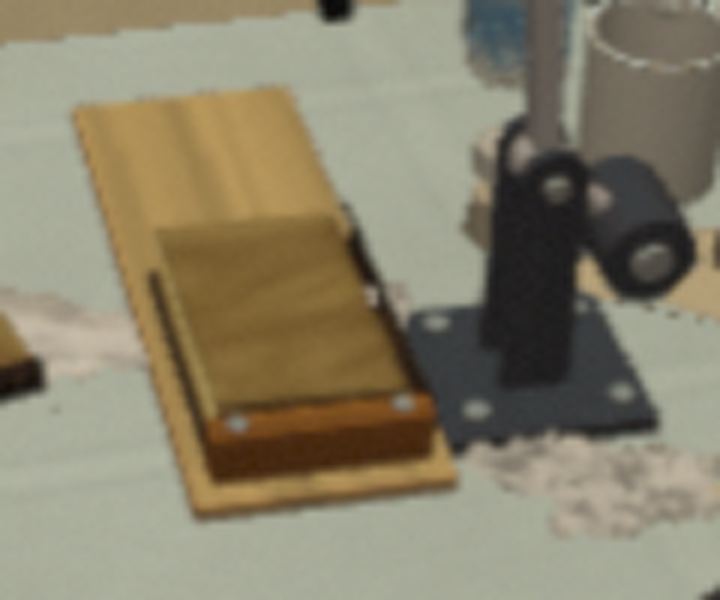

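View pics/s10f.png

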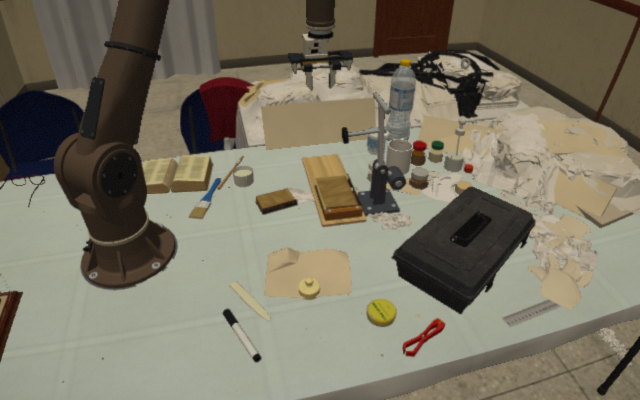

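Run:
```python
from h import *
T=cam("top");S=cam("side");q=np.array([.5965,.0568,-.0569]);c,s=np.cos(q[2]),np.sin(q[2]);A=np.array([[c,-s],[s,c]])
st=lambda px,z,C=T,sc=[5,4.6],o=[170,90]:((ray(C,np.array(px)/sc+o,z)[:,:2]-q[:2])@A*1e3).round(1).tolist()
print("top: cover near edge L,R / far L",st([[368,460],[612,474],[377,298]],.014),"page left end",st([[375,318],[370,450]],.046))
print("side: cover near edge L",st([[152,275]],.014,S,[6,6],[290,140]),"board near edge check",st([[75,105],[200,517]],.012,S,[6,6],[290,140]))
a=cv2.imread("pics/top0.png").astype(int);b=cv2.imread("pics/t10r.png").astype(int)
for n,(x,y) in dict(pot=[210,257],tin=[407,183],knob=[373,227],small=[257,231]).items(): print(n,abs(a-b)[y-14:y+14,x-14:x+14].mean().round(2))
```

```text
top: cover near edge L,R / far L [[-52.7, 109.9], [-51.9, -45.2], [60.6, 113.3]] page left end [[40.9, 108.9], [-49.5, 104.8]]
side: cover near edge L [[-45.8, 107.2]] board near edge check [[-57.9, 288.6], [-59.2, -87.9]]
pot 14.48
tin 13.96
knob 14.48
small 12.09
```

Run:
```python
import cv2,numpy as np
for f0,f1,d in [("top0","t10r",dict(pot=[210,257],tin=[407,183],knob=[373,227])),("side0","s10f",dict(pot=[243,177],tin=[381,312],knob=[309,288]))]:
    a,b=[cv2.imread(f"pics/{f}.png",0) for f in(f0,f1)]
    for n,(x,y) in d.items():
        r=cv2.matchTemplate(b[y-26:y+26,x-26:x+26],a[y-16:y+16,x-16:x+16],cv2.TM_CCOEFF_NORMED);print(f0,n,np.array(cv2.minMaxLoc(r)[3])-10,r.max().round(3))
from cell import arm
print(arm.observe()['force'].round(1)); print(arm.sign_off())
```

```text
top0 pot [0 0] 0.998
top0 tin [0 0] 0.999
top0 knob [0 0] 0.985
side0 pot [0 0] 0.999
side0 tin [0 0] 0.999
side0 knob [0 0] 0.999
[ 0.6 -0.6 -0.9]
the job is handed in; nothing more can be done
None
```

The hold-down arm is raised and staying up by itself, and the book sits with its short end against the wooden stop. I handed the job in after about 16 s of the 56 s allowed.

- **Raising the arm:** The moves could not tilt the hand, so I pressed the shut fingers against the front of the crossbar. They carried it up by friction and a horizontal push along its arc, past the balance point. It then swung to the upper stop on its own. The horizontal push peaked at about 26 N in the readings, mostly directed at the hinge. That is more than the 2 to 5 N the crossbar itself needs.
- **Pushing the book:** I pushed its left end with both fingertips apart, at about 5 N, which also turned it square. At the stop the force rose to 22 N with no further movement, and I then backed off and up.

**Last checks:**
- The final pictures show the arm upright.
- The book measured about 0.005 rad off square.
- The book's sideways position is less certain. Its cover edges put it about 4 mm towards the hinge from centre. My views differ by about 5 mm, because the wrist and side views place the board a few millimetres away from my top-view fit.
- The weight, the tin and the pot showed no shift in either the top or the side picture.
- The robot was touching nothing when I handed in.

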